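# Unlatch the powder analyser and hold its sprung cover at the loading mark

### The arm

A 6-joint arm with a two-finger parallel gripper is mounted at the origin on the work surface. World frame = base frame: x ahead of the robot, y to its left, z up, the work surface at z = 0. Lengths are in m, angles in rad, forces in N, time in s.
With the tool pointing down it reaches from about 0.425 to 0.95 m from the base axis. Payload 3.5 kg.
Tool frame: the origin (TCP) lies between the finger pads; the fingertips stand 14 mm ahead of it and the grasp point (between the pads) lies 5 mm behind it; z points along the fingers, y is the line along which they close (so a half turn about z gives the same grasp; the last joint's range is limited). The gripper opens to 85 mm and grips with 20 to 120 N. Pads are 22 mm wide; open, the fingers measure 114 mm over their backs; the gripper's body (76 mm by 85 mm) begins 54 mm behind the grasp point. The pads swing forward as they close: fully open they stand 13 mm farther back than shut.
Start: joints at [0.967, 0.286, 1.577, -0, 1.279, -0.15], TCP at [0.296, 0.607, 0.245] pointing down, gripper open.
Joint ranges: [-2.77, 2.77], [-0.9, 2.22], [0.21, 2.48], [-1.53, 4.67], [0.24, 2.81], [-2.84, 2.84]. Speed limits (rad/s): [2.79, 2.79, 3.14, 3.14, 3.14, 3.14].

### API

Orientations are given as a unit quaternion [x, y, z, w].
In Python, from plant import * gives the robot as it stands.
- The arm moves only by the tool step_arm, never from a script. Its argument "commands" is a list of rows, each an object of numbers: "gripper": the gripper's target within -1 to 1 (shut at 1, half-way at 0, fully open at -1); "x", "y", "z": the shift along the tool's x, y, z in mm; "spin": the turn about the tool's z in degrees. A call has exactly 10 rows; each row shifts and turns the commanded pose from where the row before left it, along the tool's axes as they then stand; what a row does not reach is not made up. A row lasts 1/10 s, in which the tool goes at most 50 mm and 8.59 degrees, less where a joint would pass 70% of its speed; a pose out of reach is approached as far as the arm can. A call with a gripper value outside its range is refused whole. The fingers move at their own pace and stop on an object; "force" is the grip in N (left out, the last holds). Time passes only in rows, so rows that do not move let the fingers close, or fill a call up. It gives the time, the measured TCP pose, the force, the opening and the grip force at its end, in the units of the state.
- get_state(): the state, without advancing time (a new reading comes with each control period).
- read_camera(name): name is "scene" or "top" or "wrist"; returns a dict with "color" (420x560x3 uint8, red, green, blue), "z_map" (420x560 float32, m along the optical axis (not along the pixel's ray), 0 where there is no reading), "fx", "fy", "cx", "cy" (pixels), "eye" and "attitude" of the camera in the world; the wrist camera has in their place "mount" (4x4, takes a point from camera to tool coordinates, whose origin is the TCP and whose axes are the flange's). Camera axes: x right, y up, looking along -z (the intrinsics and any distortion apply to the point x, -y, -z); pixel columns grow to the right and rows downward; lengths in m; the calibration is good to about 2 mm. The wrist camera is an equidistant fisheye: a pixel r from the principal point sees the ray r / f radians off the axis. A picture is of the moment at which its call begins: read the wrist's pose just before it.
- sign_off(): hands the job in; it is judged then, once.
The state is a dict: "time": time; "qpos": joint angles; "dq": joint speeds; "joint_efforts": joint torques, N m; "eef_pos": TCP position; "tcp_rot": TCP orientation; "contact_force": force on the tool from outside, world axes, zero at the start; "wrist_torque": the same for the moment, N m; "opening": opening from 0.0 (shut) to 1.0 (fully open); "finger_force": force on a finger pad.
Only numpy, scipy, OpenCV 4.12 (cv2) and the standard library are available. Lean on these libraries where they do the work, as an engineer would, in place of code of your own. Each camera call takes 0.05 s, during which the arm holds its last target. There are 200 camera calls.

### The job

On the bench powder analyser, press the blue release paddle on the front deck all the way down to its stop and let it come back up, so that the sprung sample cover pops ajar. Then lift the cover by the black bar handle on its top until the black pointer on its side stands opposite the red clip on the curved quadrant, without swinging it well past the clip, and finish there, still holding the cover steady against its spring so that a colleague can change the sample cup. Leave the clip as it is set, and the jar, the bottle and the spare cup beside the analyser where they stand.

Things in the scene. Friction and masses are not known exactly. Their poses are not given: they have to be found in the camera images.
- analyser: cream bench instrument, fixed, 380 mm deep (x), 330 mm wide (y); origin at the centre of its underside on the bench; x from its front (display, blue paddle; robot side) to its rear, y to its left, z up. Front deck 80 mm high, x -190 to -94 mm. Behind it the white cover, x -94 to 128, y -125 to 125, top 125 mm high when shut. At y 140 the steel quadrant strip stands up to 265 mm high
- paddle_pad (a point): centre of the black pad on the blue release paddle (plate 70 mm long, analyser x -168 to -98, 66 mm wide; pad 92 mm above the bench at rest). Fully pressed, the pad has gone 15 mm down and 4 mm to the front (-x). It lies 105 mm in front of the shut cover's bar handle, whose top is 80 mm higher than the pad: keep the gripper's body clear of the bar while pressing
- paddle (a joint): release paddle angle, rad: 0 up (sprung, at rest), 0.22 fully down at its stop, hinged about the analyser's y axis. About 4 N on the pad starts it, about 8 N holds it at the stop. From about 0.13 rad it frees the cover's latch; it springs back up when let go
- cover (a joint): cover opening, rad: 0 shut and latched, grows as the front edge rises, limit 1.0. Latched until the paddle is pressed; then the damped hinge spring (3 Nm/rad; cover about 0.45 kg) floats it at 0.09 to 0.16 rad and pulls it back there from any wider angle, so it must be held: 4 to 9 N at the handle
- cover_handle (a point): centre of the black bar handle on the cover: 12 mm thick, 110 mm long between posts, along the analyser's y, centre line 41 mm above the cover's top; 175 mm in front of the hinge axis and 61 mm above it (shut). Axes turn with the cover: x rearward, y along the bar, z out of its top. Pinched from above, the bar can turn between the fingers as the cover swings
- cover_hinge (a point): middle of the hinge axis, which runs along the analyser's y: 130 mm behind the analyser's origin, 105 mm above the bench; axes turn with the cover. Opening by angle t turns the cover by t about +y: its front rises and swings to the rear
- pointer (a point): middle of the black pointer (36 mm long, 6 mm thick) that sticks out 12 mm from the cover's left side, 200 mm in front of the hinge axis and level with it when shut; axes as the cover
- clip_mark (a point): point on the red clip (24 mm square, 11 mm thick, across the quadrant strip; small thumbscrew) half-way along it, 200 mm from the hinge axis; z points along the quadrant the way the cover opens. The pointer is opposite the clip's middle when cover equals clip
- clip (a joint): angle at which the red clip is set on the quadrant, rad, 0.42 to 0.70; 0 would be the shut cover. It is clamped by a thumbscrew; leave it where it is set
- jar_mid (a point): white collecting jar with a black screw collar, 96 mm diameter, 112 mm tall, half-way up; stands beside the analyser, to be left alone
- bottle_mid (a point): amber bottle with a black cap, 60 mm diameter, 130 mm tall, half-way up; to be left alone
- spare_cup_mid (a point): open aluminium spare sample cup, 80 mm diameter, 30 mm tall, half-way up; to be left alone

How it is judged:
On the way, in this order (a step that is already met when the one before it is completed fails the run):
1. the gripper presses the release paddle down to its stop (value of joint paddle above 0.19 rad and contact force between the fingers and paddle above 2 N), for 0.1 s.
2. the paddle has come back up and the cover has popped ajar (value of joint paddle below 0.04 rad and value of joint cover above 0.06 rad), for 0.2 s.
3. the gripper has lifted the cover to the clip (z of pointer in the frame of clip_mark above -0.012 m and contact force between the fingers and cover above 2 N), for 0.2 s.
At the end, for the whole second after the job is handed in: The cover is still, its pointer within 12 mm (3.4 degrees) of the red clip's middle, held there by the fingers (at least 2 N) against its spring and by nothing else; the paddle is back up; clip, jar, bottle and spare cup are where they stood (20 mm; clip 8 mm) (all of step 3 and z of pointer in the frame of clip_mark below 0.012 m and velocity of joint cover between -0.05 and 0.05 rad/s and value of joint paddle below 0.04 rad and contact force between cover and jar below 0.1 N and contact force between cover and bottle below 0.1 N and contact force between cover and spare_cup below 0.1 N and distance of clip_mark from where it was at the start of the episode below 0.008 m and distance of each of jar_mid, bottle_mid, spare_cup_mid from where it was at the start of the episode below 0.02 m); the arm keeps its last pose, push and grip.
It fails at once if the red clip is pushed along the quadrant by more than 8 mm (distance of clip_mark from where it was at the start of the episode above 0.008 m).
It fails at once if the cover is swung well past the clip (more than 28 mm, about 8 degrees, beyond its middle) (z of pointer in the frame of clip_mark above 0.028 m).
It fails at once if a bystander is knocked or shifted more than 20 mm (distance of any of jar_mid, bottle_mid, spare_cup_mid from where it was at the start of the episode above 0.02 m).
It also fails if it takes over 51 s, if anything falls off the work surface, if the arm or the gripper's body presses on something with over 40 N, if the wrist force passes 120 N, or if a joint passes its speed limit or range.

## Working session

There is one attempt and no reset: what is moved stays moved. The work goes in short steps, Python scripts to look and compute and a tool call to move; the robot and the scene stay as the last step left them, time stands still between calls to the robot, and variables do not carry over. Pictures are saved under pics/ and viewed, at most 10 in all, crops included, and the job is handed in when it is done.

Besides the shell and the picture viewer there is one more tool, called as name([rows], argument=value, ...), one row to a line, values as JSON. step_arm: Moves the arm, as the interface text tells. Its arguments: {"type":"object","properties":{"commands":{"type":"array"},"force":{"type":"number"}},"required":["commands"]}

```bash
ls; mkdir -p pics; cat > h.py <<'E'
from plant import *
import numpy as np, cv2
from scipy.spatial.transform import Rotation as R
def cam(n):
    c=read_camera(n); np.savez('/tmp/'+n+'.npz',**{k:np.array(v) for k,v in c.items()}); return c
def load(n): return dict(np.load('/tmp/'+n+'.npz'))
def save(c,f): cv2.imwrite(f,cv2.cvtColor(c['color'],cv2.COLOR_RGB2BGR))
def rot(a):
    a=np.array(a); return a if a.shape==(3,3) else R.from_quat(a).as_matrix()
def cloud(c):
    v,u=np.mgrid[0:420,0:560]; z=c['z_map']
    p=np.stack([(u-c['cx'])/c['fx']*z,-(v-c['cy'])/c['fy']*z,-z],-1)
    return p@rot(c['attitude']).T+np.array(c['eye'])
E
python3 - <<'E'
from h import *
for n in ['scene','top']:
    c=cam(n); save(c,f'pics/{n}.png'); print(n,c['fx'],c['eye'],c['attitude'])
print(get_state())
E
```

```text
pics
scene 534.6888117748329 [1.61819262 0.55917809 0.83377517] [0.24909839 0.41962698 0.74376746 0.45680757]
top 421.48769176474394 [0.47101479 0.01560991 1.05963616] [ 0.05329315 -0.04478046 -0.69672928  0.71394878]
{'time': 0.1, 'qpos': array([ 9.67003947e-01,  2.87139507e-01,  1.57801410e+00, -2.71604401e-05,
        1.27862694e+00, -1.50047644e-01]), 'dq': array([ 0.00060944, -0.002609  , -0.00331227, -0.00060737, -0.00010518,
        0.00064283]), 'joint_efforts': array([ 8.02229933e-04, -4.07298732e+01, -2.93697792e+01, -1.13988488e-04,
        3.45434601e-03,  2.14194188e-06]), 'eef_pos': array([0.29555984, 0.60622482, 0.24405278]), 'tcp_rot': array([ 2.24927183e-01,  9.74374961e-01, -1.02194084e-03, -3.90549031e-04]), 'contact_force': array([-1.18071486,  0.15759161, -0.6518154 ]), 'wrist_torque': array([-0.02999402,  0.03292411, -0.02636464]), 'finger_force': 0.0, 'opening': 0.9989000760746748}
```

View pics/scene.png

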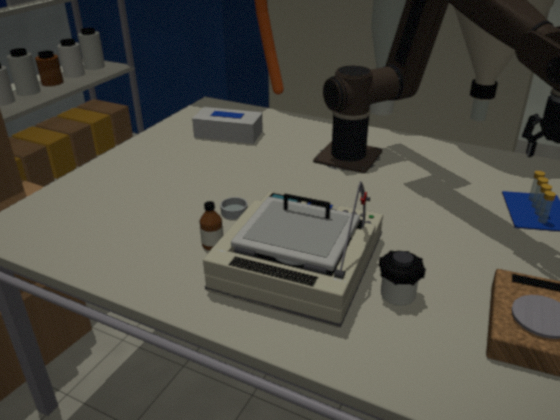

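View pics/top.png

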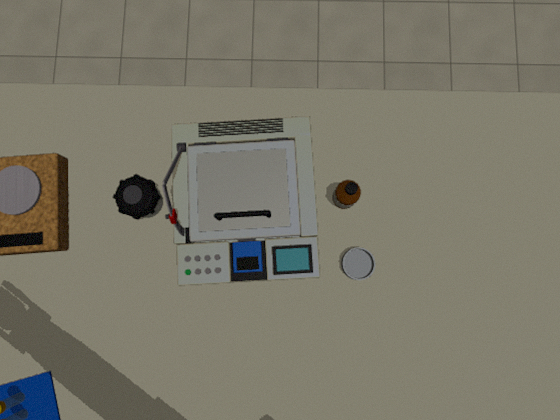

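The top view shows the handle from (217,216) to (270,214), the pad at about (248,263) and the red clip at about (173,216). The scene view shows the clip at about (364,198).

```bash
python3 - <<'E'
from h import *
for n in ['top','scene']:
    c=load(n); P=cloud(c); hsv=cv2.cvtColor(c['color'],cv2.COLOR_RGB2HSV).astype(int)
    H,S,V=[hsv[...,i] for i in range(3)]
    red=((H<6)|(H>174))&(S>150)&(V>60)
    red&=(P[...,2]>.12)&(P[...,2]<.3)&(P[...,0]<1)&(P[...,0]>.4)
    print(n,'red',red.sum(),np.median(P[red],0),np.ptp(P[red],axis=0), np.argwhere(red).mean(0))
    blk=(V<60)&(P[...,2]>.145)&(P[...,2]<.18)&(abs(P[...,1])<.3)&(P[...,0]>.45)&(P[...,0]<.9)
    q=P[blk]; print('handle',len(q),np.median(q,0),q.min(0),q.max(0))
c=load('top');P=cloud(c);z=P[...,2]
# body outline from depth: pts z>.06 in region
m=(z>.06)&(z<.1); 
n_,lab,st,_=cv2.connectedComponentsWithStats(((z>.06)).astype(np.uint8))
l=lab[264,210]; print(st[l]); q=P[lab==l]; q=q[(q[:,2]<.14)]
print(cv2.minAreaRect(q[:,:2].astype(np.float32)))
for u,v in [(248,263),(248,247),(210,265),(245,180),(230,216),(243,215),(255,215)]: print(u,v,P[v,u])
im=cv2.resize(c['color'][110:300,150:330],None,fx=4,fy=3.15*4/3.15,interpolation=cv2.INTER_CUBIC)[160:760]
cv2.imwrite('pics/topc.png',cv2.cvtColor(im[:600,:720],cv2.COLOR_RGB2BGR))
s=load('scene');im=cv2.resize(s['color'][170:300,220:400],None,fx=4,fy=4,interpolation=cv2.INTER_CUBIC);cv2.imwrite('pics/sc.png',cv2.cvtColor(im,cv2.COLOR_RGB2BGR))
E
```

```text
top red 65 [0.57317779 0.24186477 0.20812617] [0.02854385 0.0100147  0.03374915] [216.98461538 172.49230769]
handle 329 [0.58889803 0.11494589 0.1703511 ] [0.55053227 0.04480715 0.14714866] [0.71955161 0.2551701  0.1799449 ]
scene red 17 [0.58969887 0.24831413 0.20833549] [0.02021617 0.00750767 0.01258293] [197.35294118 363.52941176]
handle 266 [0.59514979 0.11456786 0.1666242 ] [0.56794422 0.04834333 0.14504238] [0.71657698 0.25809294 0.17564046]
[  161   116   159   169 23119]
((0.6353515386581421, 0.10948552936315536), (0.38037586212158203, 0.3303663730621338), 4.70240592956543)
248 263 [0.48663916 0.09413422 0.09219781]
248 247 [0.5231796  0.09562001 0.08961585]
210 265 [0.48009397 0.18341016 0.0763617 ]
245 180 [0.67156775 0.10438593 0.1292617 ]
230 216 [0.58378956 0.12964807 0.1701655 ]
243 215 [0.58671787 0.10210309 0.16922842]
255 215 [0.58785188 0.0767758  0.16520595]
```

View pics/topc.png

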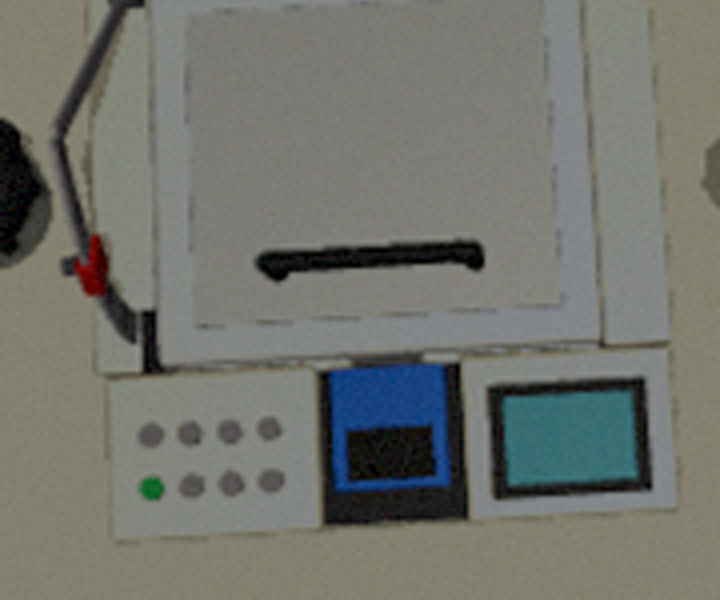

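View pics/sc.png

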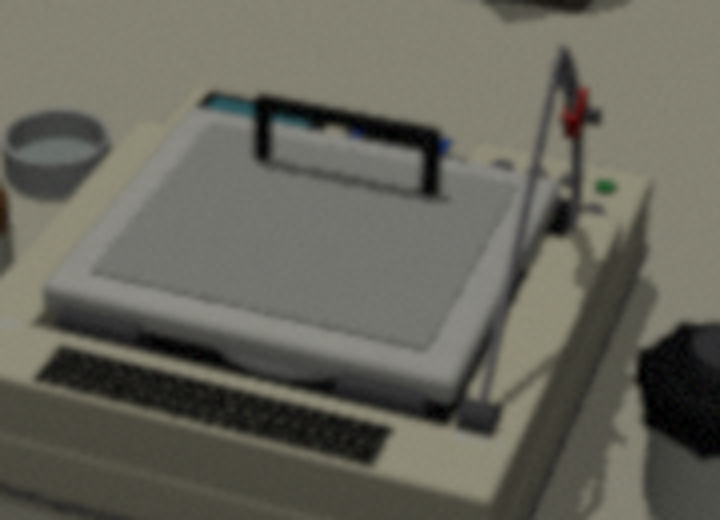

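The crops show the bar level and the cover shut. The clip sits at about (90,265) in the top crop and (577,113) in the scene crop. Yaw is about +4.7° and the centre about (0.635, 0.109). I'll estimate the clip angle by projecting candidates, and start by shutting the gripper and spinning it into line with the analyser.

```bash
cat >> h.py <<'E'
def proj(c,p):
    q=(np.array(p)-c['eye'])@rot(c['attitude']); return np.array([c['cx']-c['fx']*q[0]/q[2],c['cy']+c['fy']*q[1]/q[2]])
C=np.array([.6354,.1075]);YAW=np.deg2rad(4.7);cs,sn=np.cos(YAW),np.sin(YAW)
def w2a(p): d=np.array(p[:2])-C; return np.array([cs*d[0]+sn*d[1],-sn*d[0]+cs*d[1],p[2]])
def a2w(p): return np.array([C[0]+cs*p[0]-sn*p[1],C[1]+sn*p[0]+cs*p[1],p[2]])
E
python3 - <<'E'
from h import *
t,s=load('top'),load('scene')
for a in np.arange(.42,.71,.04):
    p=a2w([.130-.2*np.cos(a),.140,.105+.2*np.sin(a)]); print(round(a,2),proj(t,p).round(1),proj(s,p).round(1))
print('handle ends',[proj(t,a2w([-.045,y,.172])).round(1) for y in (.055,-.055)],'pad',proj(t,a2w([-.15,0,.092])).round(1))
print('corners',[proj(t,a2w([-.19,y,.08])).round(1) for y in (.165,-.165)])
print(w2a(get_state()['eef_pos']))
E
```

```text
0.42 [174.8 219.5] [363.4 201.3]
0.46 [173.9 217.5] [363.3 199.3]
0.5 [173.  215.3] [363.1 197.4]
0.54 [172.1 212.9] [362.9 195.7]
0.58 [171.2 210.4] [362.6 194. ]
0.62 [170.3 207.7] [362.3 192.4]
0.66 [169.4 204.9] [362.  190.9]
0.7 [168.5 201.9] [361.6 189.6]
handle ends [array([216.3, 214.5]), array([267.9, 211.5])] pad [247.5 263.3]
corners [array([177.1, 285. ]), array([320.5, 276.8])]
[-0.29783264  0.5248938   0.24405278]
```

step_arm([
  {"gripper": 1, "spin": 8.5},
  {"gripper": 1, "spin": 8.5},
  {"gripper": 1, "spin": 8.5},
  {"gripper": 1, "spin": 8.5},
  {"gripper": 1, "spin": 8.5},
  {"gripper": 1, "spin": 8.5},
  {"gripper": 1, "spin": 8.3},
  {"gripper": 1},
  {"gripper": 1},
  {"gripper": 1},
], force=40)

```text
invalid input
```

step_arm([
  {"gripper": 1, "x": 0, "y": 0, "z": 0, "spin": 8.5},
  {"gripper": 1, "x": 0, "y": 0, "z": 0, "spin": 8.5},
  {"gripper": 1, "x": 0, "y": 0, "z": 0, "spin": 8.5},
  {"gripper": 1, "x": 0, "y": 0, "z": 0, "spin": 8.5},
  {"gripper": 1, "x": 0, "y": 0, "z": 0, "spin": 8.5},
  {"gripper": 1, "x": 0, "y": 0, "z": 0, "spin": 8.5},
  {"gripper": 1, "x": 0, "y": 0, "z": 0, "spin": 8.3},
  {"gripper": 1, "x": 0, "y": 0, "z": 0, "spin": 0},
  {"gripper": 1, "x": 0, "y": 0, "z": 0, "spin": 0},
  {"gripper": 1, "x": 0, "y": 0, "z": 0, "spin": 0},
], force=40)

```text
time: 1.1
eef_pos: [0.2958, 0.6066, 0.245]
tcp_rot: [0.677, 0.736, -0.0, 0.0]
contact_force: [-0.7, 0.2, -0.2]
opening: 0.003
finger_force: 0.0
```

step_arm([
  {"gripper": 1, "x": -40, "y": 10, "z": 0, "spin": 0},
  {"gripper": 1, "x": -40, "y": 10, "z": 0, "spin": 0},
  {"gripper": 1, "x": -40, "y": 10, "z": 0, "spin": 0},
  {"gripper": 1, "x": -40, "y": 10, "z": 0, "spin": 0},
  {"gripper": 1, "x": -40, "y": 10, "z": 0, "spin": 0},
  {"gripper": 1, "x": -40, "y": 10, "z": 0, "spin": 0},
  {"gripper": 1, "x": -40, "y": 10, "z": 0, "spin": 0},
  {"gripper": 1, "x": -40, "y": 10, "z": 0, "spin": 0},
  {"gripper": 1, "x": -40, "y": 10, "z": 0, "spin": 0},
  {"gripper": 1, "x": -40, "y": 10, "z": 0, "spin": 0},
])

```text
time: 2.1
eef_pos: [0.4285, 0.2147, 0.2456]
tcp_rot: [0.677, 0.736, 0.0, 0.0]
contact_force: [-0.0, -0.5, 0.2]
opening: 0.002
finger_force: 0.0
```

step_arm([
  {"gripper": 1, "x": -30, "y": 12, "z": 0, "spin": 0},
  {"gripper": 1, "x": -30, "y": 12, "z": 0, "spin": 0},
  {"gripper": 1, "x": -30, "y": 12, "z": 0, "spin": 0},
  {"gripper": 1, "x": -25, "y": 12, "z": 0, "spin": 0},
  {"gripper": 1, "x": -10, "y": 0, "z": 20, "spin": 0},
  {"gripper": 1, "x": 0, "y": 0, "z": 30, "spin": 0},
  {"gripper": 1, "x": 0, "y": 0, "z": 30, "spin": 0},
  {"gripper": 1, "x": 0, "y": 0, "z": 20, "spin": 0},
  {"gripper": 1, "x": 0, "y": 0, "z": 0, "spin": 0},
  {"gripper": 1, "x": 0, "y": 0, "z": 0, "spin": 0},
])

```text
time: 3.1
eef_pos: [0.4866, 0.0956, 0.1457]
tcp_rot: [0.677, 0.736, -0.0, 0.0]
contact_force: [-0.8, 0.7, -0.1]
opening: 0.002
finger_force: 0.0
```

```bash
python3 - <<'E'
from h import *
s=get_state();print(w2a(s['eef_pos']),s['qpos'],s['contact_force'])
c=cam('wrist');save(c,'pics/w1.png');print(c['mount'],c['fx'],c['cx'],c['cy'])
E
```

```text
[-0.14931952  0.00030103  0.14570276] [-1.09628665e-02 -2.56116550e-03  2.09326467e+00 -3.32029209e-05
  1.05090265e+00 -9.37452389e-02] [-0.83003066  0.70636293 -0.0875303 ]
[[ 4.09456290e-04  9.65676503e-01  2.59747423e-01  6.54417698e-02]
 [ 9.99999718e-01 -2.31947788e-04 -7.14038444e-04 -2.20764580e-04]
 [-6.29282307e-04  2.59747642e-01 -9.65676326e-01 -1.27601312e-01]
 [ 0.00000000e+00  0.00000000e+00  0.00000000e+00  1.00000000e+00]] 325.19226210127806 285.58703137507047 210.68505513363422
```

View pics/w1.png

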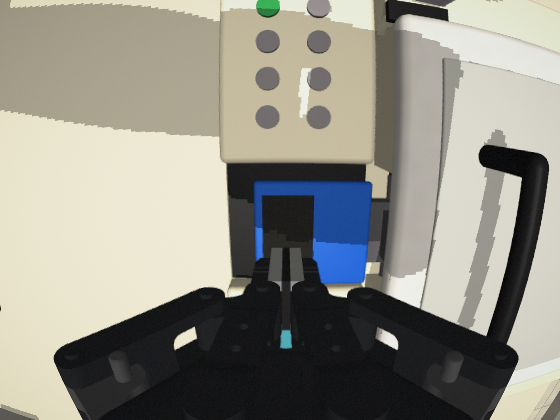

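The fingertips stand above the middle of the pad at about (288,250), clear of the bar at (520,240). Next, the press.

step_arm([
  {"gripper": 1, "x": 0, "y": 0, "z": 20, "spin": 0},
  {"gripper": 1, "x": 0, "y": 0, "z": 15, "spin": 0},
  {"gripper": 1, "x": 0, "y": 0, "z": 5, "spin": 0},
  {"gripper": 1, "x": 0, "y": -1, "z": 4, "spin": 0},
  {"gripper": 1, "x": 0, "y": -1, "z": 4, "spin": 0},
  {"gripper": 1, "x": 0, "y": -1, "z": 3, "spin": 0},
  {"gripper": 1, "x": 0, "y": -1, "z": 3, "spin": 0},
  {"gripper": 1, "x": 0, "y": 0, "z": 1, "spin": 0},
  {"gripper": 1, "x": 0, "y": 0, "z": 0, "spin": 0},
  {"gripper": 1, "x": 0, "y": 0, "z": 0, "spin": 0},
])

```text
time: 4.15
eef_pos: [0.4848, 0.0954, 0.0933]
tcp_rot: [0.677, 0.736, 0.002, 0.002]
contact_force: [-0.9, 0.4, 7.3]
opening: 0.001
finger_force: 3.4
```

step_arm([
  {"gripper": 1, "x": 0, "y": 0, "z": 1, "spin": 0},
  {"gripper": 1, "x": 0, "y": 0, "z": 1, "spin": 0},
  {"gripper": 1, "x": 0, "y": 0, "z": 1, "spin": 0},
  {"gripper": 1, "x": 0, "y": 0, "z": 1, "spin": 0},
  {"gripper": 1, "x": 0, "y": 0, "z": 0, "spin": 0},
  {"gripper": 1, "x": 0, "y": 0, "z": 0, "spin": 0},
  {"gripper": 1, "x": 0, "y": 0, "z": 0, "spin": 0},
  {"gripper": 1, "x": 0, "y": 0, "z": 0, "spin": 0},
  {"gripper": 1, "x": 0, "y": 0, "z": 0, "spin": 0},
  {"gripper": 1, "x": 0, "y": 0, "z": 0, "spin": 0},
])

```text
time: 5.15
eef_pos: [0.4849, 0.0954, 0.0904]
tcp_rot: [0.677, 0.736, 0.002, 0.002]
contact_force: [-4.4, 1.2, 13.0]
opening: -0.002
finger_force: 6.7
```

step_arm([
  {"gripper": 1, "x": 0, "y": 0, "z": 2, "spin": 0},
  {"gripper": 1, "x": 0, "y": 0, "z": 0, "spin": 0},
  {"gripper": 1, "x": 0, "y": 0, "z": 0, "spin": 0},
  {"gripper": 1, "x": 0, "y": 0, "z": 0, "spin": 0},
  {"gripper": 1, "x": 0, "y": 0, "z": -10, "spin": 0},
  {"gripper": 1, "x": 0, "y": 0, "z": -30, "spin": 0},
  {"gripper": 1, "x": 0, "y": 0, "z": -40, "spin": 0},
  {"gripper": 1, "x": 0, "y": 0, "z": -45, "spin": 0},
  {"gripper": 0, "x": 0, "y": 0, "z": -40, "spin": 0},
  {"gripper": 0, "x": 0, "y": 0, "z": 0, "spin": 0},
])

```text
time: 6.15
eef_pos: [0.4864, 0.0953, 0.2581]
tcp_rot: [0.677, 0.736, 0.005, 0.006]
contact_force: [-0.1, 0.0, 0.3]
opening: 0.336
finger_force: 0.0
```

```bash
python3 - <<'E'
from h import *
s=get_state();print(w2a(s['eef_pos']),s['opening'])
c=cam('wrist');save(c,'pics/w2.png')
t=cam('scene');
im=cv2.resize(t['color'][130:270,220:400],None,fx=4,fy=4,interpolation=cv2.INTER_CUBIC);cv2.imwrite('pics/sc2.png',cv2.cvtColor(im,cv2.COLOR_RGB2BGR))
# handle from wrist depth
z=c['z_map'];v,u=np.mgrid[0:420,0:560]
x=(u-c['cx'])/c['fx'];y=(v-c['cy'])/c['fy'];r=np.hypot(x,y)+1e-9
k=np.tan(r)/r*z
p=np.stack([x*k,-y*k,-z,np.ones_like(z)],-1)@np.array(c['mount']).T
W=p[...,:3]@rot(s['tcp_rot']).T+s['eef_pos']
A=np.concatenate([(W[...,:2]-C)@np.array([[cs,-sn],[sn,cs]]),W[...,2:3]],-1)
V=c['color'].max(-1)
m=(V<60)&(A[...,2]>.165)&(A[...,2]<.22)&(A[...,0]>-.1)&(A[...,0]<.02)&(abs(A[...,1])<.08)
q=A[m];print(len(q),np.median(q,0),np.percentile(q,[2,98],axis=0))
b=q[abs(q[:,1])<.035];print(len(b),np.median(b,0),np.percentile(b,[2,98],axis=0))
E
```

```text
[-1.49512633e-01  5.50508525e-05  2.58113748e-01] 0.335696299512228
2770 [-0.04110142  0.00906142  0.18830565] [[-0.04489891 -0.05355904  0.16752452]
 [-0.0342582   0.0598613   0.19055226]]
1465 [-0.0405165   0.00177432  0.18870863] [[-0.04381638 -0.0332956   0.18273359]
 [-0.03419361  0.03363561  0.19056117]]
```

View pics/w2.png

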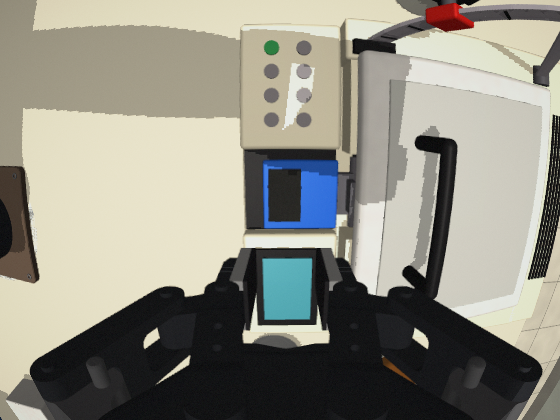

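The wrist view shows the paddle back up and the cover ajar, with the bar from (430,140) to (430,285) and the clip at (447,17). The bar centre is at about (-0.038, 0, 0.184), which puts the cover at about 0.105 rad.

step_arm([
  {"gripper": 0, "x": 0, "y": 25, "z": 0, "spin": 0},
  {"gripper": 0, "x": 0, "y": 30, "z": 0, "spin": 0},
  {"gripper": 0, "x": 0, "y": 30, "z": 0, "spin": 0},
  {"gripper": 0, "x": 0, "y": 26, "z": 0, "spin": 0},
  {"gripper": 0, "x": 0, "y": 0, "z": 15, "spin": 0},
  {"gripper": 0, "x": 0, "y": 0, "z": 20, "spin": 0},
  {"gripper": 0, "x": 0, "y": 0, "z": 0, "spin": 0},
  {"gripper": 0, "x": 0, "y": 0, "z": 0, "spin": 0},
  {"gripper": 0, "x": 0, "y": 0, "z": 0, "spin": 0},
  {"gripper": 0, "x": 0, "y": 0, "z": 0, "spin": 0},
])

```text
time: 7.25
eef_pos: [0.5933, 0.1044, 0.2155]
tcp_rot: [0.677, 0.736, 0.001, 0.001]
contact_force: [0.7, 0.3, -0.4]
opening: 0.499
finger_force: 0.0
```

```bash
cat >> h.py <<'E'
def wcloud(c,s):
    z=c['z_map'];v,u=np.mgrid[0:420,0:560]
    x=(u-c['cx'])/c['fx'];y=(v-c['cy'])/c['fy'];r=np.hypot(x,y)+1e-9
    k=np.tan(r)/r*z
    p=np.stack([x*k,-y*k,-z,np.ones_like(z)],-1)@np.array(c['mount']).T
    W=p[...,:3]@rot(s['tcp_rot']).T+s['eef_pos']
    return np.concatenate([(W[...,:2]-C)@np.array([[cs,-sn],[sn,cs]]),W[...,2:3]],-1)
E
python3 - <<'E'
from h import *
s=get_state();print(w2a(s['eef_pos']),s['opening'])
c=cam('wrist');save(c,'pics/w3.png');A=wcloud(c,s)
hsv=cv2.cvtColor(c['color'],cv2.COLOR_RGB2HSV).astype(int);H,S,V=[hsv[...,i] for i in range(3)]
red=((H<6)|(H>174))&(S>150)&(V>60)&(A[...,2]>.15)&(A[...,1]>.1)&(A[...,1]<.18)
q=A[red]; a=np.arctan2(q[:,2]-.105,.13-q[:,0]); r=np.hypot(q[:,2]-.105,.13-q[:,0])
print(len(q),np.percentile(q,[3,50,97],axis=0),np.percentile(a,[3,25,50,75,97]),np.percentile(r,[3,50,97]))
m=(V<60)&(A[...,2]>.165)&(A[...,2]<.22)&(A[...,0]>-.1)&(A[...,0]<.02)&(A[...,1]<.06)&(A[...,1]>.012)
b=A[m];print(len(b),np.median(b,0),np.percentile(b,[2,98],axis=0))
E
```

```text
[-0.04224998  0.00035098  0.21554025] 0.499427873753913Traceback (most recent call last):
  File "<stdin>", line 7, in <module>
    return _quantile_unchecked(
        a, q, axis, out, overwrite_input, method, keepdims, weights)
    return _ureduce(a,
                    func=_quantile_ureduce_func,
    ...<5 lines>...
                    overwrite_input=overwrite_input,
                    method=method)
    r = func(a, **kwargs)
    result = _quantile(arr,
                       quantiles=q,
    ...<2 lines>...
                       out=out,
                       weights=wgt)
    slices_having_nans = np.isnan(arr[-1, ...])
                                  ~~~^^^^^^^^^
IndexError: index -1 is out of bounds for axis 0 with size 0
```

View pics/w3.png

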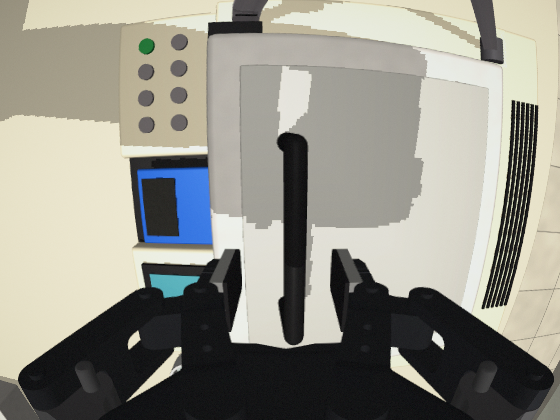

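The bar at (294,230) lies between the pads, whose middle is at about 287, so it is some 4 mm to the rear. I'll descend with that correction.

step_arm([
  {"gripper": 0, "x": 0, "y": 4, "z": 10, "spin": 0},
  {"gripper": 0, "x": 0, "y": 0, "z": 12, "spin": 0},
  {"gripper": 0, "x": 0, "y": 0, "z": 10, "spin": 0},
  {"gripper": 0, "x": 0, "y": 0, "z": 4, "spin": 0},
  {"gripper": 0, "x": 0, "y": 0, "z": 0, "spin": 0},
  {"gripper": 0, "x": 0, "y": 0, "z": 0, "spin": 0},
  {"gripper": 0, "x": 0, "y": 0, "z": 0, "spin": 0},
  {"gripper": 0, "x": 0, "y": 0, "z": 0, "spin": 0},
  {"gripper": 0, "x": 0, "y": 0, "z": 0, "spin": 0},
  {"gripper": 0, "x": 0, "y": 0, "z": 0, "spin": 0},
])

```text
time: 8.3
eef_pos: [0.5971, 0.1047, 0.1786]
tcp_rot: [0.678, 0.736, 0.0, 0.0]
contact_force: [0.2, -0.5, 0.3]
opening: 0.5
finger_force: 0.0
```

step_arm([
  {"gripper": 1, "x": 0, "y": 0, "z": 0, "spin": 0},
  {"gripper": 1, "x": 0, "y": 0, "z": 0, "spin": 0},
  {"gripper": 1, "x": 0, "y": 0, "z": 0, "spin": 0},
  {"gripper": 1, "x": 0, "y": 0, "z": 0, "spin": 0},
  {"gripper": 1, "x": 0, "y": 0, "z": 0, "spin": 0},
  {"gripper": 1, "x": 0, "y": 0, "z": 0, "spin": 0},
  {"gripper": 1, "x": 0, "y": 0, "z": 0, "spin": 0},
  {"gripper": 1, "x": 0, "y": 0, "z": 0, "spin": 0},
  {"gripper": 1, "x": 0, "y": 0, "z": 0, "spin": 0},
  {"gripper": 1, "x": 0, "y": 0, "z": 0, "spin": 0},
], force=50)

```text
time: 9.3
eef_pos: [0.5978, 0.1047, 0.1784]
tcp_rot: [0.678, 0.735, 0.001, 0.001]
contact_force: [5.8, 1.9, -3.2]
opening: 0.125
finger_force: 48.6
```

```bash
python3 - <<'E'
from h import *
s=get_state();print(w2a(s['eef_pos']),s['opening'],s['contact_force'],s['finger_force'])
for t in np.arange(.09,.561,.04): print(round(t,2),np.round([(.13-.175*np.cos(t)+.061*np.sin(t))*1e3,(.105+.061*np.cos(t)+.175*np.sin(t))*1e3],1))
E
```

```text
[-0.03771384  0.00033491  0.17836846] 0.1251101632476008 [ 5.7632773   1.91810965 -3.15136036] 48.60058307647705
0.09 [-38.8 181.5]
0.13 [-35.6 188.2]
0.17 [-32.2 194.7]
0.21 [-28.4 201.1]
0.25 [-24.5 207.4]
0.29 [-20.2 213.5]
0.33 [-15.8 219.4]
0.37 [-11.1 225.2]
0.41 [ -6.2 230.7]
0.45 [ -1. 236.]
0.49 [  4.3 241.2]
0.53 [  9.8 246.1]
```

The grip is firm and agrees with the model at 0.104 rad. I'll lift along the arc to about 0.38 first, then check.

step_arm([
  {"gripper": 1, "x": 0, "y": 3.2, "z": -6.8, "spin": 0},
  {"gripper": 1, "x": 0, "y": 3.5, "z": -6.5, "spin": 0},
  {"gripper": 1, "x": 0, "y": 3.8, "z": -6.4, "spin": 0},
  {"gripper": 1, "x": 0, "y": 4, "z": -6.3, "spin": 0},
  {"gripper": 1, "x": 0, "y": 4.3, "z": -6.1, "spin": 0},
  {"gripper": 1, "x": 0, "y": 4.5, "z": -5.9, "spin": 0},
  {"gripper": 1, "x": 0, "y": 4.6, "z": -5.7, "spin": 0},
  {"gripper": 1, "x": 0, "y": 0, "z": 0, "spin": 0},
  {"gripper": 1, "x": 0, "y": 0, "z": 0, "spin": 0},
  {"gripper": 1, "x": 0, "y": 0, "z": 0, "spin": 0},
])

```text
time: 10.3
eef_pos: [0.6243, 0.1069, 0.2208]
tcp_rot: [0.678, 0.736, -0.001, -0.001]
contact_force: [5.1, -0.6, -12.4]
opening: 0.117
finger_force: 48.6
```

```bash
cat > chk.py <<'E'
from h import *
import sys
s=get_state();a=w2a(s['eef_pos']);print(a,s['opening'],s['contact_force'],s['finger_force'])
print('t from bar',np.arctan2(a[2]+.005-.105,.13-a[0])-np.arctan2(.061,.175), 'r',np.hypot(a[2]+.005-.105,.13-a[0]))
ims=[]
for n,w in (('scene',(170,230,330,410)),('top',(180,240,140,220))):
    c=cam(n);y0,y1,x0,x1=w;ims.append(cv2.resize(c['color'][y0:y1,x0:x1],(640,480) if 0 else None,fx=5,fy=5,interpolation=cv2.INTER_CUBIC))
cv2.imwrite(sys.argv[1],cv2.cvtColor(np.clip(np.vstack(ims).astype(float)*1.6,0,255).astype(np.uint8),cv2.COLOR_RGB2BGR))
E
python3 chk.py pics/k1.png
```

```text
[-0.01112633  0.00032398  0.22080057] 0.11658128229505231 [  5.12346478  -0.59738366 -12.383437  ] 48.60195994377136
t from bar 0.37255091246087624 r 0.18576710913393915
```

View pics/k1.png

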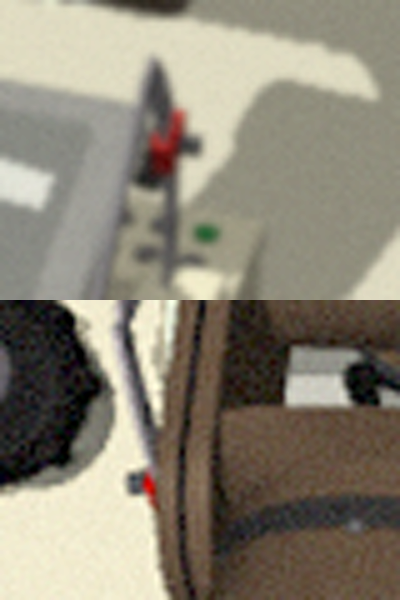

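The scene crop shows the dark pointer at about (148,178), just below the red clip at about (168,142). I'll quantify this by projecting both.

```bash
python3 - <<'E'
from h import *
s=load('scene');t=load('top')
print('handle ends shut',[proj(s,a2w([-.045,y,.17])).round(1) for y in (-.055,.055)],'obs 285.5,195.7 329.2,203.7')
print('pointer .373',proj(s,a2w([.13-.2*np.cos(.373),.131,.105+.2*np.sin(.373)])).round(1),'obs',330+148/5,170+178/5)
for a in (.44,.48,.52,.56):
  print(a,proj(s,a2w([.13-.2*np.cos(a),.14,.105+.2*np.sin(a)])).round(1),proj(s,a2w([.13-.2*np.cos(a),.131,.105+.2*np.sin(a)])).round(1))
hsv=cv2.cvtColor(s['color'],cv2.COLOR_RGB2HSV).astype(int);H,S,V=[hsv[...,i] for i in range(3)]
m=((H<8)|(H>172))&(S>120)&(V>50);m[:170]=0;m[230:]=0;m[:,:345]=0;m[:,385:]=0
v,u=np.nonzero(m);print('red',len(u),u.mean(),v.mean(),(u.min()+u.max())/2,(v.min()+v.max())/2,v.min(),v.max())
st=get_state();c=cam('wrist');hsv=cv2.cvtColor(c['color'],cv2.COLOR_RGB2HSV).astype(int);H,S,V=[hsv[...,i] for i in range(3)]
m=((H<8)|(H>172))&(S>150)&(V>50);print('wrist red',m.sum())
E
```

```text
handle ends shut [array([284.9, 193.7]), array([327.5, 202.1])] obs 285.5,195.7 329.2,203.7
pointer .373 [359.8 203. ] obs 359.6 205.6
0.44 [363.3 200.3] [359.6 199.6]
0.48 [363.2 198.4] [359.4 197.6]
0.52 [363.  196.5] [359.2 195.8]
0.56 [362.7 194.8] [358.9 194.1]
red 45 363.0444444444444 198.51111111111112 363.0 198.0 192 204
wrist red 0
```

Corrected for image bias, the clip sits at about 0.51 ± 0.02 rad. I'll lift to about 0.50.

step_arm([
  {"gripper": 1, "x": 0, "y": 3.1, "z": -3.6, "spin": 0},
  {"gripper": 1, "x": 0, "y": 3.3, "z": -3.4, "spin": 0},
  {"gripper": 1, "x": 0, "y": 3.4, "z": -3.3, "spin": 0},
  {"gripper": 1, "x": 0, "y": 3.5, "z": -3.2, "spin": 0},
  {"gripper": 1, "x": 0, "y": 3.5, "z": -3.1, "spin": 0},
  {"gripper": 1, "x": 0, "y": 0, "z": 0, "spin": 0},
  {"gripper": 1, "x": 0, "y": 0, "z": 0, "spin": 0},
  {"gripper": 1, "x": 0, "y": 0, "z": 0, "spin": 0},
  {"gripper": 1, "x": 0, "y": 0, "z": 0, "spin": 0},
  {"gripper": 1, "x": 0, "y": 0, "z": 0, "spin": 0},
])

```text
time: 11.45
eef_pos: [0.641, 0.1083, 0.2386]
tcp_rot: [0.677, 0.736, -0.001, -0.001]
contact_force: [-2.9, -1.3, -8.6]
opening: 0.118
finger_force: 49.1
```

```bash
python3 chk.py pics/k2.png; python3 - <<'E'
from h import *
s=load('scene');im=cv2.resize(s['color'][175:225,335:395],None,fx=12,fy=12,interpolation=cv2.INTER_CUBIC);cv2.imwrite('pics/k3.png',cv2.cvtColor(np.clip(im*1.6,0,255).astype(np.uint8),cv2.COLOR_RGB2BGR))
E
```

```text
[0.00564136 0.00032288 0.23862954] 0.1182616361383628 [-2.86279044 -1.32008079 -8.55337045] 49.06530439853668
t from bar 0.5042078050962958 r 0.1862343151787605
```

View pics/k3.png

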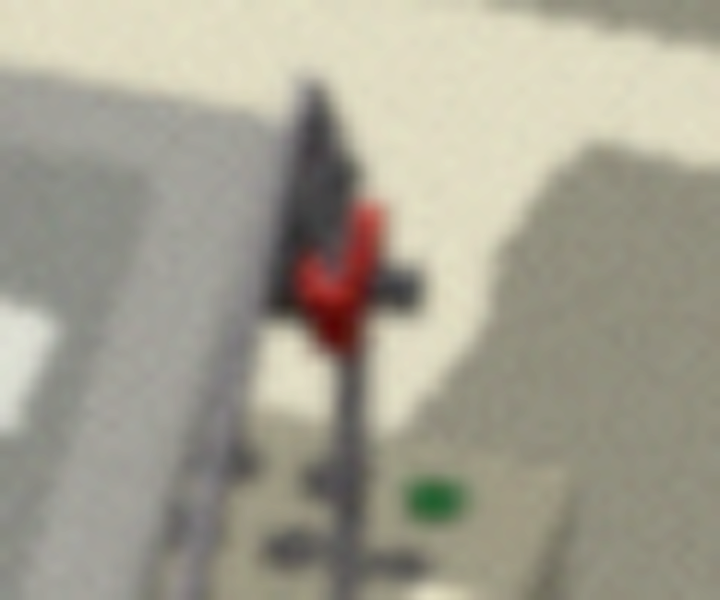

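The pointer is the dark patch at about (285,295), lower edge about 315, level with the clip (rows 205–352) and its thumbscrew (400,290). I'll check the silhouettes numerically.

```bash
python3 - <<'E'
from h import *
import itertools
s=load('scene')
def box(a,r,y,lr,ly,lt):
    o=[]
    for i,j,k in itertools.product((-.5,.5),repeat=3):
        R_=r+i*lr;T=k*lt
        o.append(proj(s,a2w([.13-R_*np.cos(a)+T*np.sin(a),y+j*ly,.105+R_*np.sin(a)+T*np.cos(a)])))
    o=np.array(o);return ((o-[335,175])*12).round(0)
for t in (.44,.504,.56): b=box(t,.2,.131,.036,.012,.006);print('ptr',t,b.min(0),b.max(0))
for a in (.44,.48,.52,.56):
    b=box(a,.2,.14,.024,.011,.024);print('clip',a,b.min(0),b.max(0))
E
```

```text
ptr 0.44 [240. 207.] [350. 383.]
ptr 0.504 [235. 168.] [347. 350.]
ptr 0.56 [231. 136.] [343. 323.]
clip 0.44 [293. 213.] [386. 393.]
clip 0.48 [291. 190.] [385. 370.]
clip 0.52 [287. 169.] [383. 348.]
clip 0.56 [284. 148.] [381. 326.]
```

The bar radius stays at 0.185–0.186 m throughout, so the cover angle of 0.504 is reliable. All the clip estimates (0.47–0.53) are within the ±0.06 window. Handing in.

```bash
python3 -c "
from h import *
s=get_state();print(s['eef_pos'],abs(s['dq']).max(),s['contact_force']);print(sign_off())"
```

```text
[0.64112562 0.10827221 0.2387315 ] 0.0017141984620718657 [-3.77815537 -1.48988476 -7.20813776]
the job is handed in; nothing more can be done
None
```

I pressed the paddle to its stop and let it come back up, and the cover popped ajar. I then lifted the cover by its bar to about 0.504 rad and handed in still holding it there. I put the clip at about 0.51 rad; my readings ranged from 0.47 to 0.53, all inside the 0.06 rad tolerance. The hand-in returned no verdict, and I did not re-measure the clip, jar, bottle or spare cup afterwards.

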